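Turn the varnished coaster over to dry

ROBOT

A 6-joint arm with a two-finger parallel gripper is mounted at the origin on the work surface. World frame = base frame: x ahead of the robot, y to its left, z up, the work surface at z = 0. Lengths are in m, angles in rad, forces in N, time in s.
With the tool pointing down it reaches from about 0.3 to 0.875 m from the base axis. Payload 6.4 kg.
Tool frame: the origin (TCP) lies at the very end of the fingers, on their centre line; the grasp point (between the pads) lies 19 mm behind it; z points along the fingers, y is the line along which they close (so a half turn about z gives the same grasp; the last joint's range is limited). The gripper opens to 85 mm and grips with 20 to 120 N. Pads are 22 mm wide; open, the fingers measure 114 mm over their backs; the gripper's body (76 mm by 85 mm) begins 54 mm behind the grasp point. The pads swing forward as they close: fully open they stand 13 mm farther back than shut.
Start: joints at [1.057, 0.181, 1.607, -0, 1.354, -0.206], TCP at [0.174, 0.548, 0.209] pointing down, gripper open.
Joint ranges: [-2.99, 2.99], [-0.89, 2.07], [0.3, 2.58], [-1.14, 4.28], [0, 2.63], [-3.12, 3.12]. Speed limits (rad/s): [2.57, 2.57, 3.01, 3.14, 3.14, 3.14].

INTERFACE

Orientations are given as a unit quaternion [w, x, y, z].
In Python, from bench import ctrl, camera, calibration, order, outline_of gives the robot as it stands.
- The arm moves only by the tool move_arm, never from a script. Its argument "series" is a list that holds one entry, the list of rows, each a list of 5 numbers: the opening, from 0 (shut) to 1 (fully open), then the shift along the tool's x, y, z in mm, then the turn about the tool's z in rad. A call has exactly 10 rows; each row is the pose to reach, as a shift and turn from the pose commanded when the call began, along the tool's axes at that moment; what a row does not reach only later rows make up. A row lasts 1/12 s, in which the tool goes at most 41.7 mm and 7.16 degrees, less where a joint would pass 70% of its speed; a pose out of reach is approached as far as the arm can. A call with a gripper value outside its range is refused whole. The fingers move at their own pace and stop on an object; the grip force is fixed at half the most. Time passes only in rows, so rows that repeat a pose let the fingers close, or fill a call up. It gives the time, the measured TCP pose, the force, the opening and the grip force at its end, in the units of the state.
- ctrl.get_obs(): the state, without advancing time (a new reading comes with each control period).
- camera(name): name is "side" or "top"; returns (picture, depth): 384x512x3 uint8, blue, green, red; 384x512 float32, m along the optical axis (not along the pixel's ray), 0 where there is no reading.
- calibration(name): a dict with "intrinsics" (3x3 intrinsics, pixels), "rvec" (rotation vector, rad) and "tvec" (3), from world to camera coordinates, as OpenCV has them. Camera axes: x right, y down, z forward; pixel columns grow to the right and rows downward; lengths in m; the calibration is good to about 2 mm. A picture is of the moment at which its call begins. calibration takes no time and is no camera call.
- order.hand_in(): hands the job in; it is judged then, once.
Trained networks look in the newest picture that a camera, given by its name, has taken for a name from the list of things; names that differ only in an ending like _2 or _b are one class to them, and where a whole thing is asked for, a point or a joint stands for the part that bears it (a point fixed in the world has none). Each returns a list of dicts, best first, with "conf" (0 to 1); they miss things now and then, are a little off and sometimes report something else, mostly with a low value. They report only what shows in the picture. A call takes as long as a camera call. They do not tell look-alikes from the thing itself.
- outline_of(target, camera): "region" (384x512 bool, what is visible of it) and "bbox" ([centre column, centre row, width, height] in pixels, round what is visible of it).
The state is a dict: "time_s": time; "q": joint angles; "dq": joint speeds; "joint_efforts": joint torques, N m; "eef_pos": TCP position; "eef_rot": TCP orientation; "wrist_force": force on the tool from outside, world axes, zero at the start; "torque": the same for the moment, N m; "opening": opening from 0.0 (shut) to 1.0 (fully open); "grasp_force": force on a finger pad.
Only numpy, scipy, OpenCV 4.12 (cv2) and the standard library are available. Lean on these libraries where they do the work, as an engineer would, in place of code of your own. Each camera call takes 0.05 s, during which the arm holds its last target. There are 200 camera calls.

TASK

The varnish on the square coaster's white back has dried, and its tacky blue side must now face up to dry: pick up the red-handled spatula from the green mat, flip the coaster over with it so that it lies flat, blue side up, on the cork pad of the drying stand, and then lay the spatula back on its mat with the blade flat, near the middle, and let go. Fresh varnish marks, so never touch the coaster with the gripper or the arm, and keep it low over the stand rather than tossing it. Leave the other things on the chest where they are.

Things in the scene. Friction and masses are not known exactly. Their poses are not given: they have to be found in the camera images.
- coaster_center (a point): Centre of the square coaster, 110 x 110 x 8 mm, about 90 g, loose; z points out of its white face, up at the start; the other face is blue with yellow stripes; x and y run along its sides. It starts lying on the stand's two rails, y roughly along the stand's y, its far edge 3 to 13 mm from the step.
- spatula_grip (a point): Middle of the spatula's red handle, the place to grasp: a bar 22 mm wide (x; pads go on these sides), 18 mm thick, 80 mm long, rising backwards (-y) at 40 degrees. It is 48 mm above the blade's underside and 145 mm behind its front edge. y points forward along the blade, z out of the blade (up when it lies flat). 170 g; it stands by itself on its flat blade, handle in the air.
- spatula_blade (a point): Centre of the spatula's flat steel blade, 56 mm wide (x), 90 mm long (y), 3 mm thick; same axes as the grip. At the start the blade lies flat on the green mat. A steel neck 14 mm wide joins the blade's back edge to the handle.
- spatula_tip (a point): Middle of the blade's front edge, on the underside; same axes as the grip.
- stand: Fixed wooden drying stand; origin on the chest top below the step, z up, y from rails to pad. Two rails 10 mm wide at x = -46 and 46 mm run from y = -115 to 0, tops 70 mm up; between them it is open (82 mm wide) down to a base board 12 mm high, so a blade can enter under the coaster from -y. At y = 0 a step rises 12 mm to the cork pad (y 0 to 150, 150 mm wide).
- stand_step (a point): Foot of the step at rail-top level (70 mm up), midway between the rails; axes as the stand. When the coaster's near half is raised, its far edge stops against this step and it can be turned over about it onto the pad, its last edge overhanging the step a little.
- stand_pad (a point): Centre of the cork pad's top, 150 x 150 mm, 82 mm above the chest top; axes as the stand.
- mat_top (a point): Centre of the top of the green mat, 140 x 140 mm, 6 mm thick, fixed on the chest top, where the spatula lies.
- phone_case: Orange hard silicone phone case lying flat, 152 x 78 x 11 mm; origin under its centre. To be left alone.
- power_bank: Black plastic power bank lying flat, 70 x 145 x 18 mm; origin under its centre. To be left alone.
- pen_holder: Round wooden pen holder, 80 mm wide, 100 mm high, pens up to 150 mm; origin under its centre. To be left alone.
- paperweight: Green glass paperweight, 76 mm wide, 46 mm high; origin under its centre. To be left alone.
- lotion: Yellow lotion bottle, 60 mm wide, 170 mm high; origin under its centre. To be left alone.
- mug: Blue mug, 80 mm wide, 90 mm high; origin under its centre. To be left alone.
Not all that is in view belongs to the job. Of the things like the part that bears spatula_grip, leave any that is pink; of the rest the larger one is meant.

How it is judged:
On the way, in this order (a step that is already met when the one before it is completed fails the run):
1. the spatula is lifted off its mat (height (world z) of spatula_grip above 0.095 m), for 0.2 s.
2. the coaster lies blue side up, flat on the cork pad, while the spatula is still off its mat (angle between coaster_center's own z axis and vertical above 3.04 rad and x of coaster_center in the frame of stand between -0.045 and 0.045 m and y of coaster_center in the frame of stand between 0.02 and 0.125 m and z of coaster_center in the frame of stand between 0.078 and 0.095 m and linear speed of coaster below 0.03 m/s and (height (world z) of spatula_blade above 0.03 m or horizontal distance between spatula_blade and mat_top above 0.12 m)), for 0.2 s.
At the end, for the whole second after the job is handed in: The coaster rests blue side up on the pad, within 6 degrees of level, its centre within 45 mm of the stand's middle line and 20 to 125 mm beyond the step; the spatula stands on its flat blade on the mat (within 5 degrees of level), blade centre within 50 mm of the mat's centre, released and at rest (angle between coaster_center's own z axis and vertical above 3.04 rad and x of coaster_center in the frame of stand between -0.045 and 0.045 m and y of coaster_center in the frame of stand between 0.02 and 0.125 m and z of coaster_center in the frame of stand between 0.078 and 0.095 m and linear speed of each of coaster, spatula below 0.02 m/s and contact force between coaster and stand above 0.3 N and horizontal distance between spatula_blade and mat_top below 0.05 m and height (world z) of spatula_blade below 0.012 m and angle between spatula_grip's own z axis and vertical below 0.08 rad); the robot touches nothing.
It fails at once if the gripper or arm touches the coaster (contact force between any of the fingers, the arm and coaster above 0.2 N).
It fails at once if the coaster is tossed or carried high (its centre more than 200 mm above the chest) (height (world z) of coaster_center above 0.2 m).
It fails at once if the coaster falls off the stand (height (world z) of coaster_center below 0.05 m).
It fails at once if another thing on the chest is moved more than 30 mm or tipped (distance of any of phone_case, power_bank, pen_holder, paperweight, lotion, mug from where it was at the start of the episode above 0.03 m or angle between any of phone_case, power_bank, pen_holder, paperweight, lotion, mug's own z axis and vertical above 0.5 rad).
It also fails if it takes over 48 s, if anything falls off the work surface, if the arm or the gripper's body presses on something with over 40 N, if the wrist force passes 120 N, or if a joint passes its speed limit or range.

## Working session

There is one attempt and no reset: what is moved stays moved. The work goes in short steps, Python scripts to look and compute and a tool call to move; the robot and the scene stay as the last step left them, time stands still between calls to the robot, and variables do not carry over. Pictures are saved under pics/ and viewed, at most 10 in all, crops included, and the job is handed in when it is done.

Besides the shell and the picture viewer there is one more tool, called after "Emit:" as name(argument=value, ...) on one line, values as JSON. move_arm: Moves the arm, as the interface text tells. Its arguments: {"type":"object","properties":{"series":{"type":"array","items":{"type":"array","items":{"type":"array","items":{"type":"number"}}}}},"required":["series"]}

```bash
mkdir -p pics
cat > h.py <<'E'
import numpy as np, cv2
from bench import ctrl, camera, calibration, order, outline_of
def cal(n):
    c=calibration(n); return np.array(c["intrinsics"],float),cv2.Rodrigues(np.array(c["rvec"],float))[0],np.array(c["tvec"],float).ravel()
def cloud(n,depth,reg):
    K,R,t=cal(n); v,u=np.nonzero(reg&(depth>0)); d=depth[v,u]
    p=np.stack([(u-K[0,2])/K[0,0]*d,(v-K[1,2])/K[1,1]*d,d],1)
    return (p-t)@R
def onplane(n,u,v,z):
    K,R,t=cal(n); r=R.T@np.linalg.inv(K)@[u,v,1]; o=-R.T@t
    return o+r*(z-o[2])/r[2]
def proj(n,P):
    K,R,t=cal(n); return cv2.projectPoints(np.array(P,float).reshape(-1,1,3),cv2.Rodrigues(R)[0],t,K,None)[0].reshape(-1,2)
E
python3 - <<'E'
from h import *
ims=[]
for n in("top","side"):
    im,d=camera(n); np.save(f"{n}0.npy",d); cv2.imwrite(f"pics/{n}0.png",im)
    for t in ("spatula_grip","coaster_center","stand"):
        for o in outline_of(t,n):
            P=cloud(n,d,o["region"]); P=P if len(P) else np.zeros((1,3))
            print(n,t,round(o["conf"],2),np.round(o["bbox"]),"med",np.median(P,0).round(3),"lo",np.percentile(P,3,0).round(3),"hi",np.percentile(P,97,0).round(3))
            np.save(f"r_{n}_{t}_{int(o['bbox'][0])}.npy",o["region"])
print(ctrl.get_obs()["eef_pos"],ctrl.get_obs()["eef_rot"])
E
```

```text
top spatula_grip 0.9 [389. 174.  12.  39.] med [ 0.686 -0.455  0.004] lo [ 0.607 -0.479 -0.004] hi [ 0.726 -0.438  0.056]
top spatula_grip 0.82 [380. 260.  50.  22.] med [ 0.4   -0.438  0.005] lo [ 0.364 -0.495 -0.003] hi [ 0.424 -0.329  0.079]
top spatula_grip 0.73 [334. 209.  60.  27.] med [ 0.554 -0.249  0.011] lo [ 0.513 -0.35   0.003] hi [ 0.586 -0.187  0.085]
top coaster_center 0.59 [232. 205.  40.  42.] med [0.563 0.061 0.079] lo [0.513 0.008 0.022] hi [0.617 0.114 0.085]
top stand 0.22 [102. 209.  31.  22.] med [0.564 0.449 0.109] lo [ 0.54   0.432 -0.001] hi [0.596 0.516 0.173]
side spatula_grip 0.96 [386. 296.  40.  22.] med [ 0.686 -0.456  0.005] lo [ 0.604 -0.481  0.001] hi [ 0.728 -0.439  0.057]
side spatula_grip 0.94 [300. 343.  44.  82.] med [ 0.401 -0.438  0.007] lo [ 0.364 -0.498  0.002] hi [ 0.424 -0.336  0.079]
side spatula_grip 0.83 [309. 266.  63.  28.] med [ 0.557 -0.255  0.013] lo [ 0.516 -0.357  0.008] hi [ 0.586 -0.193  0.086]
side coaster_center 0.91 [240. 188.  52.  40.] med [0.563 0.055 0.081] lo [0.511 0.004 0.075] hi [0.619 0.11  0.085]
side stand 0.57 [222. 185.  88.  79.] med [0.526 0.149 0.081] lo [0.468 0.005 0.01 ] hi [0.623 0.258 0.088]
[0.17414709 0.5479133  0.20843668] [-6.71098538e-05  1.53308809e-01  9.88178317e-01 -1.34619846e-04]
```

View pics/top0.png

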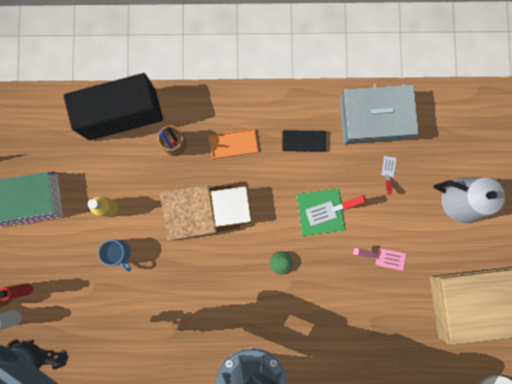

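View pics/side0.png

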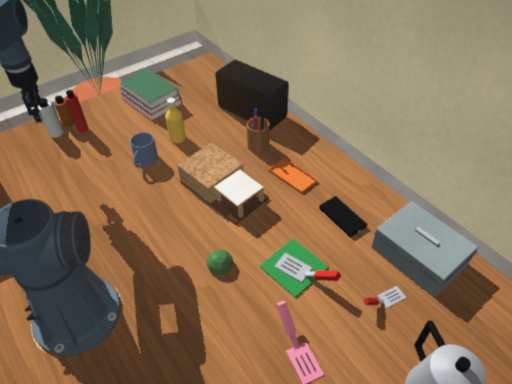

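Look-alikes: red-handled large spatula on the green mat (334,209), small red-handled one (389,174), pink one (380,260). By the description, the one at (334,209). The coaster is at (232,205), on the stand whose pad is at (188,212).

Run:
```python
from h import *
im=cv2.imread("pics/top0.png"); d=np.load("top0.npy")
ims=cv2.imread("pics/side0.png"); ds=np.load("side0.npy")
a=cv2.resize(im[175:250,150:380],None,fx=3.4,fy=3.4,interpolation=cv2.INTER_CUBIC)
b=cv2.resize(ims[140:300,170:350],None,fx=1.9,fy=1.9)
c=np.zeros((600,800,3),np.uint8); c[:a.shape[0],:a.shape[1]]=a[:,:800]; c[260:260+b.shape[0],:b.shape[1]]=b; cv2.imwrite("pics/crop1.png",c)
def rep(name,P):
    xy=P[:,:2]; r=cv2.minAreaRect(xy.astype(np.float32)*1000); print(name,len(P),P.mean(0).round(4),"rect c",np.round(r[0],1),np.round(r[1],1),round(r[2],1))
    return P
for n,i,dd,tag in(("top",im,d,"334"),("side",ims,ds,"309")):
    hsv=cv2.cvtColor(i,cv2.COLOR_BGR2HSV); H,S,V=cv2.split(hsv)
    green=(H>45)&(H<75)&(S>120); 
    P=cloud(n,dd,green); P=P[(abs(P[:,0]-.56)<.12)&(abs(P[:,1]+.23)<.12)]; rep(n+" mat",P)
    import glob
    reg=np.load([f for f in glob.glob(f"r_{n}_spatula_grip_*.npy") if abs(int(f.split('_')[-1][:-4])-int(tag))<3][0])
    red=((H<10)|(H>170))&(S>150)&(V>80)
    P=rep(n+" red",cloud(n,dd,cv2.dilate(reg.astype(np.uint8),np.ones((3,3)))>0)); 
    Pr=cloud(n,dd,red&reg); rep(n+" handle",Pr); k=Pr[np.argsort(Pr[:,1])]; print(k[:3].round(3),k[-3:].round(3))
    bl=cloud(n,dd,reg&~red); bl=bl[bl[:,2]<.02]; rep(n+" blade",bl); k=bl[np.argsort(bl[:,1])]; print(k[-5:].round(3))
    c0=[f for f in glob.glob(f"r_{n}_coaster*.npy")][0]; P=cloud(n,dd,np.load(c0)); P=P[P[:,2]>.07]; rep(n+" coaster",P)
    P=cloud(n,dd,np.ones(dd.shape,bool)); P=P[(P[:,2]>.074)&(P[:,2]<.1)&(abs(P[:,0]-.56)<.13)&(P[:,1]>.12)&(P[:,1]<.33)]; rep(n+" pad",P)
for t in ("phone_case","power_bank","pen_holder","paperweight","lotion","mug"):
    o=outline_of(t,"top")[:1]
    for q in o:
        P=cloud("top",d,q["region"]);P=P[P[:,2]>.006]; print(t,P.min(0).round(2),P.max(0).round(2))
```

```text
top mat 1024 [ 0.5483 -0.2272  0.0067] rect c [ 546.8 -230.2] [132.9 134. ] 7.1
top red 933 [ 0.5527 -0.261   0.0191] rect c [ 559.7 -282.6] [ 66.9 213.9] 17.7
top handle 161 [ 0.5736 -0.3281  0.0635] rect c [ 575.9 -333.6] [21.3 76.3] 17.6
[[ 0.577 -0.373  0.   ]
 [ 0.574 -0.362  0.005]
 [ 0.574 -0.361  0.077]] [[ 0.568 -0.299  0.043]
 [ 0.575 -0.296  0.042]
 [ 0.571 -0.295  0.046]]
top blade 525 [ 0.5431 -0.2319  0.0093] rect c [ 559.2 -282.9] [ 58.8 207.5] 17.3
[[ 0.546 -0.181  0.007]
 [ 0.549 -0.181  0.01 ]
 [ 0.556 -0.18   0.013]
 [ 0.539 -0.18   0.01 ]
 [ 0.553 -0.178  0.004]]
top coaster 1223 [0.5641 0.061  0.0788] rect c [565.2  61.7] [111.8 110.5] 6.8
top pad 2301 [0.5471 0.1965 0.0828] rect c [547.7 191.6] [150.8 159.4] 8.9
side mat 1280 [ 0.543  -0.2326  0.0085] rect c [ 546.9 -232.1] [138.4 139. ] 6.3
side red 1034 [ 0.5558 -0.2641  0.0245] rect c [ 569.5 -265.4] [ 85.2 188.7] 28.5
side handle 235 [ 0.5721 -0.3339  0.067 ] rect c [ 575.9 -330.6] [26.2 67.2] 16.0
[[ 0.576 -0.365  0.081]
 [ 0.581 -0.363  0.079]
 [ 0.585 -0.363  0.08 ]] [[ 0.566 -0.301  0.045]
 [ 0.571 -0.299  0.044]
 [ 0.568 -0.298  0.044]]
side blade 551 [ 0.5443 -0.2338  0.0117] rect c [ 559.2 -255.9] [ 71.6 152.3] 31.9
[[ 0.557 -0.185  0.01 ]
 [ 0.554 -0.184  0.012]
 [ 0.548 -0.183  0.01 ]
 [ 0.552 -0.183  0.012]
 [ 0.545 -0.183  0.008]]
side coaster 1001 [0.5631 0.0556 0.0808] rect c [564.9  59.2] [112.1 115.4] 7.4
side pad 1572 [0.5462 0.1914 0.0845] rect c [548.4 192.2] [155.3 155.2] 9.1
phone_case [ 0.73 -0.02  0.01] [0.82 0.13 0.02]
power_bank [ 0.75 -0.25  0.01] [ 0.82 -0.11  0.03]
pen_holder [0.74 0.21 0.01] [0.81 0.28 0.16]
paperweight [ 0.35 -0.13  0.01] [ 0.42 -0.06  0.05]
lotion [0.54 0.43 0.01] [0.6  0.49 0.18]
mug [0.37 0.38 0.01] [0.46 0.47 0.1 ]
```

View pics/crop1.png

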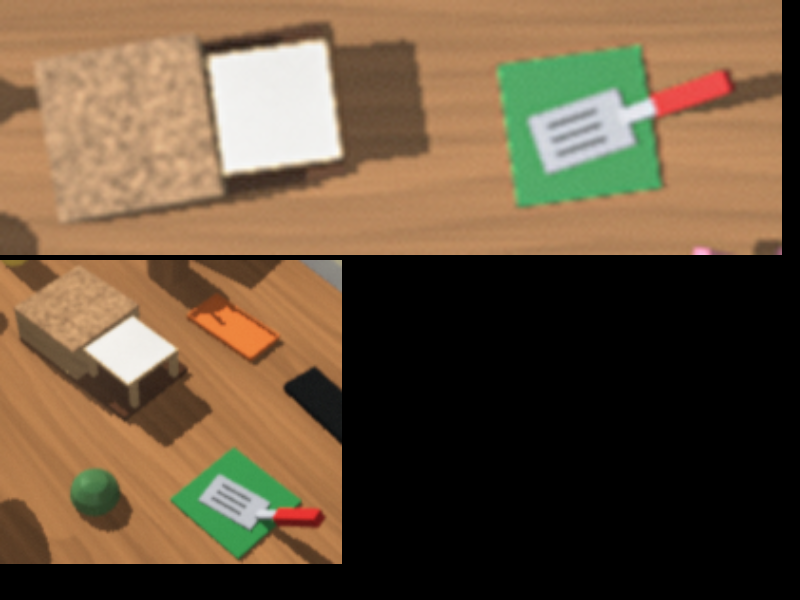

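Crop: white coaster lies on the rails at the crop's (275,105), and the spatula with its slotted blade on the mat (585,130) and red handle (692,93) is the right one. Starting the approach.

Emit:
move_arm(series=[[[1, -26, -29, 0, 0], [1, -52, -57, 0, 0], [1, -78, -86, 0, 0], [1, -104, -114, 0, 0], [1, -130, -143, 0, 0], [1, -155, -172, 0, 0], [1, -181, -200, 0, 0], [1, -207, -229, 0, 0], [1, -233, -257, 0, 0], [1, -259, -286, 0, 0]]])

```text
time_s: 1.53
eef_pos: [0.3348, 0.1954, 0.209]
eef_rot: [0.001, 0.153, 0.988, 0.0]
wrist_force: [0.1, 0.4, -0.5]
opening: 1.001
grasp_force: 0.0
```

Emit:
move_arm(series=[[[1, -26, -29, 0, 0], [1, -52, -57, 0, 0], [1, -78, -86, 0, 0], [1, -104, -114, 0, 0], [1, -130, -143, 0, 0], [1, -155, -172, 0, 0], [1, -181, -200, 0, 0], [1, -207, -229, 0, 0], [1, -233, -257, 0, 0], [1, -259, -286, 0, 0]]])

```text
time_s: 2.37
eef_pos: [0.4951, -0.156, 0.2087]
eef_rot: [0.0, 0.154, 0.988, 0.0]
wrist_force: [0.2, 0.7, -0.0]
opening: 1.003
grasp_force: 0.0
```

Run:
```python
from h import *
o=ctrl.get_obs(); print(o["time_s"],o["eef_pos"],o["eef_rot"],o["q"])
for n in("top","side"):
    i=cv2.imread(f"pics/{n}0.png"); d=np.load(f"{n}0.npy"); H,S,V=cv2.split(cv2.cvtColor(i,cv2.COLOR_BGR2HSV))
    P=cloud(n,d,(S>60)&(H<25)); P=P[(P[:,2]>.076)&(P[:,2]<.095)&(abs(P[:,0]-.548)<.11)&(P[:,1]>.09)&(P[:,1]<.3)]
    print(n,"cork",len(P),cv2.minAreaRect(P[:,:2].astype(np.float32)*1000))
    for th in np.radians([6,7,8,9]):
        u=np.array([np.cos(th),np.sin(th)]); v=np.array([-np.sin(th),np.cos(th)]); a=P[:,:2]@u; b=P[:,:2]@v
        qa=np.percentile(a,[1,99]);qb=np.percentile(b,[1,99]); print(round(np.degrees(th)),np.diff(qa),np.diff(qb),(qa.mean()*u+qb.mean()*v).round(4))
```

```text
2.3667 [ 0.49506827 -0.15603189  0.20867741] [2.22590667e-04 1.53532777e-01 9.88143530e-01 1.95673338e-05] [-5.34390815e-01  5.47306972e-02  1.74632231e+00  2.07052334e-04
  1.34014080e+00 -1.79694952e+00]
top cork 2321 ((549.667236328125, 178.79148864746094), (150.7628173828125, 185.3066864013672), 8.866705894470215)
6 [0.14851151] [0.1510632] [0.5471 0.194 ]
7 [0.14778825] [0.15010833] [0.547  0.1943]
8 [0.1470876] [0.14885361] [0.5469 0.1943]
9 [0.1470466] [0.14807509] [0.5469 0.1947]
side cork 1648 ((551.1526489257812, 176.38397216796875), (154.81298828125, 187.32650756835938), 9.112239837646484)
6 [0.15041845] [0.15691999] [0.547  0.1893]
7 [0.14977398] [0.15661689] [0.5472 0.1894]
8 [0.14909253] [0.15635124] [0.5477 0.1893]
9 [0.14935196] [0.15622049] [0.5478 0.1894]
```

Emit:
move_arm(series=[[[1, -18, -20, 8, 0.12], [1, -36, -40, 16, 0.24], [1, -54, -60, 25, 0.36], [1, -72, -80, 35, 0.48], [1, -90, -100, 45, 0.6], [1, -110, -121, 55, 0.72], [1, -122, -135, 65, 0.84], [1, -128, -142, 75, 0.955], [1, -128, -142, 85, 0.955], [1, -128, -142, 89, 0.955]]])

```text
time_s: 3.2
eef_pos: [0.5725, -0.3276, 0.1173]
eef_rot: [-0.002, 0.589, 0.808, 0.0]
wrist_force: [-0.0, 0.5, 0.3]
opening: 0.996
grasp_force: 0.0
```

Run:
```python
from h import *
from scipy.spatial.transform import Rotation as Ro
o=ctrl.get_obs(); q=o["eef_rot"]; R=Ro.from_quat(q,scalar_first=True).as_matrix(); p=np.array(o["eef_pos"])
print(p,R.round(3).tolist())
im,d=camera("side"); H,S,V=cv2.split(cv2.cvtColor(im,cv2.COLOR_BGR2HSV))
P=cloud("side",d,((H<10)|(H>170))&(S>150)&(V>80)); P=P[(abs(P[:,0]-.57)<.06)&(abs(P[:,1]+.33)<.06)&(P[:,2]>.02)]
print(len(P),P.mean(0),P.min(0),P.max(0))
a=cv2.resize(im[200:350,220:420],None,fx=3,fy=3,interpolation=cv2.INTER_CUBIC); cv2.imwrite("pics/g1.png",a)
```

```text
[ 0.57251798 -0.32759018  0.11732047] [[-0.306, 0.952, -0.002], [0.952, 0.306, 0.002], [0.003, -0.002, -1.0]]
237 [ 0.57217114 -0.33413713  0.067146  ] [ 0.55535275 -0.36426004  0.02896775] [ 0.59197672 -0.29824293  0.09327659]
```

View pics/g1.png

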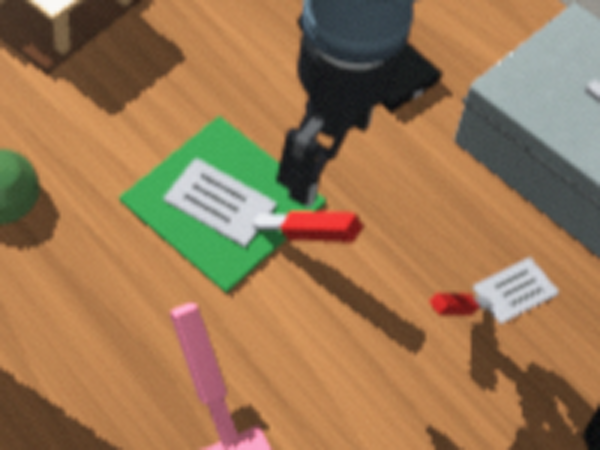

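The side view shows the gripper above the handle (crop ~(310,215)), fingers straddling it crosswise and aligned. Descend and close.

Emit:
move_arm(series=[[[1, -4, 1, 20, 0], [1, -4, 1, 40, 0], [1, -4, 1, 60, 0], [1, -4, 1, 76, 0], [1, -4, 1, 81, 0], [0, -4, 1, 81, 0], [0, -4, 1, 81, 0], [0, -4, 1, 81, 0], [0, -4, 1, 81, 0], [0, -4, 1, 81, 0]]])

```text
time_s: 4.08
eef_pos: [0.5764, -0.3322, 0.04]
eef_rot: [0.001, 0.59, 0.807, -0.0]
wrist_force: [-0.2, -1.1, 0.7]
opening: 0.302
grasp_force: 0.0
```

Emit:
move_arm(series=[[[0, 0, 0, 0, 0], [0, 0, 0, -2, 0], [0, 0, 0, -10, 0], [0, 0, 0, -20, 0], [0, 0, 0, -30, 0], [0, 0, 0, -40, 0], [0, 0, 0, -50, 0], [0, 0, 0, -60, 0], [0, 0, 0, -60, 0], [0, 0, 0, -60, 0]]])

```text
time_s: 4.92
eef_pos: [0.5762, -0.3321, 0.0998]
eef_rot: [0.001, 0.59, 0.807, -0.0]
wrist_force: [0.5, 0.3, -1.2]
opening: 0.232
grasp_force: 60.5
```

```bash
cat > m.py <<'E'
from h import *
from scipy.spatial.transform import Rotation as Ro
o=ctrl.get_obs(); R=Ro.from_quat(o["eef_rot"],scalar_first=True).as_matrix(); p=np.array(o["eef_pos"])
print(o["time_s"],p.round(4),"toolx",R[:,0].round(4),"op",o["opening"],"gf",o["grasp_force"])
E
python3 - <<'E'
from m import *
for n in("top","side"):
    im,d=camera(n); cv2.imwrite(f"pics/lift_{n}.png",im); np.save(f"lift_{n}.npy",d)
    P=cloud(n,d,np.ones(d.shape,bool)); H,S,V=cv2.split(cv2.cvtColor(im,cv2.COLOR_BGR2HSV)); s=(S<60)&(V>110)
    P=cloud(n,d,s); L=(P-p)@R
    # tool frame: x forward, z down
    k=(L[:,0]>.04)&(L[:,0]<.17)&(abs(L[:,1])<.06)&(P[:,2]>.035)&(P[:,2]<.11); B=L[k]
    if len(B)>20:
        A=np.c_[B[:,:2],np.ones(len(B))]; c=np.linalg.lstsq(A,B[:,2],rcond=None)[0]
        print(n,len(B),"plane dz/dx,dz/dy,",c.round(4),"lo",np.percentile(B,2,0).round(4),"hi",np.percentile(B,98,0).round(4),"wz",np.median(P[k,2]))
E
```

```text
4.9167 [ 0.5762 -0.3321  0.0998] toolx [-0.3031  0.9529 -0.0017] op 0.2322455012627062 gf 60.5282986164093
top 508 plane dz/dx,dz/dy, [ 0.0549 -0.0017  0.0257] lo [ 0.0539 -0.0268  0.0193] hi [0.1493 0.0257 0.0394] wz 0.06782422777095823
side 599 plane dz/dx,dz/dy, [ 0.0758 -0.006   0.0228] lo [ 0.0481 -0.0283  0.0143] hi [0.1477 0.0257 0.0357] wz 0.06848001505955272
```

Emit:
move_arm(series=[[[0, 15, 8, 0, 0.02], [0, 31, 15, 0, 0.04], [0, 47, 23, 4, 0.06], [0, 63, 31, 8, 0.09], [0, 80, 39, 12, 0.11], [0, 98, 47, 16, 0.13], [0, 116, 56, 16, 0.15], [0, 132, 64, 16, 0.169], [0, 143, 69, 16, 0.169], [0, 143, 69, 16, 0.169]]])

```text
time_s: 5.85
eef_pos: [0.5977, -0.1717, 0.0817]
eef_rot: [-0.001, 0.655, 0.755, 0.0]
wrist_force: [-0.1, -0.3, -2.3]
opening: 0.232
grasp_force: 60.7
```

Run:
```python
from m import *
th=np.radians(8); u=np.array([np.cos(th),np.sin(th)]); v=np.array([-np.sin(th),np.cos(th)]); st=np.array([.5574,.1197])
print("TCP in stand",(p[:2]-st)@u,(p[:2]-st)@v,"yaw",np.degrees(np.arctan2(-R[0,0],R[1,0])))
for n in("top","side"):
    im,d=camera(n); cv2.imwrite(f"pics/ins_{n}.png",im)
    H,S,V=cv2.split(cv2.cvtColor(im,cv2.COLOR_BGR2HSV)); P=cloud(n,d,(S<60)&(V>110)); L=(P-p)@R
    k=(L[:,0]>.066)&(L[:,0]<.16)&(abs(L[:,1])<.04)&(P[:,2]>.03)&(P[:,2]<.075); B=L[k]
    A=np.c_[B[:,:2],np.ones(len(B))]; c=np.linalg.lstsq(A,B[:,2],rcond=None)[0]
    W=P[k][:,:2]-st
    print(n,len(B),c.round(4),"lo",np.percentile(B,2,0).round(4),"hi",np.percentile(B,98,0).round(4),"stand x",np.percentile(W@u,[2,98]),"y",np.percentile(W@v,[2,98]),"tipz",p[2]-c@[.148,0,1])
    k=(P[:,2]>.073)&(P[:,2]<.09)&(abs(P[:,0]-.565)<.075)&(abs(P[:,1]-.061)<.07); W=P[k][:,:2]-st; print("coaster x",np.percentile(W@u,[1,99]),"y",np.percentile(W@v,[1,99]))
a=cv2.imread("pics/ins_side.png")[130:310,170:370]; b=cv2.imread("pics/ins_top.png")[170:250,200:380]
a=cv2.resize(a,None,fx=2,fy=2); b=cv2.resize(b,None,fx=2.2,fy=2.2); c=np.zeros((400,800,3),np.uint8); c[:360,:400]=a; c[:176,400:796]=b; cv2.imwrite("pics/ins.png",c)
```

```text
5.85 [ 0.5977 -0.1717  0.0817] toolx [-0.1415  0.9899  0.0018] op 0.23224799637548993 gf 60.65356135368347
TCP in stand -0.0006425271677170046 -0.29421763974770576 yaw 8.134115515818118
top 449 [ 0.0131 -0.0003  0.0311] lo [ 0.0692 -0.0281  0.0265] hi [0.1495 0.0261 0.0389] stand x [-0.0290874   0.02514827] y [-0.22492232 -0.14467498] tipz 0.04865646952838905
coaster x [-0.05555379  0.0509236 ] y [-0.11255031 -0.00656709]
side 397 [ 0.0207 -0.0052  0.028 ] lo [ 0.0672 -0.0282  0.0256] hi [0.1465 0.0255 0.0346] stand x [-0.02902524  0.02468061] y [-0.22696423 -0.14761539] tipz 0.050634418783148887
coaster x [-0.0551755   0.05009252] y [-0.11361109 -0.00929337]
```

View pics/ins.png

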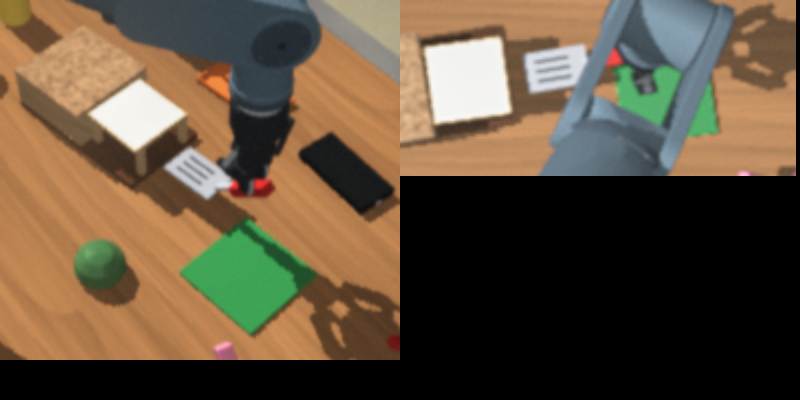

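Side view: blade at crop (195,172) level and lined up with the gap under the coaster at (140,115). Insert under it and start lifting.

Emit:
move_arm(series=[[[0, 13, 0, 0, 0], [0, 26, 0, 0, 0], [0, 39, 0, 0, 0], [0, 52, 0, 0, 0], [0, 60, 0, 0, 0], [0, 64, 0, 0, 0], [0, 64, 0, -10, 0], [0, 64, 0, -18, 0], [0, 64, 0, -24, 0], [0, 64, 0, -30, 0]]])

```text
time_s: 6.78
eef_pos: [0.5899, -0.1119, 0.1141]
eef_rot: [0.001, 0.656, 0.754, 0.0]
wrist_force: [0.2, 0.1, -1.7]
opening: 0.235
grasp_force: 60.5
```

Emit:
move_arm(series=[[[0, 1, 0, -5, 0], [0, 2, 0, -9, 0], [0, 4, 0, -15, 0], [0, 6, 0, -21, 0], [0, 9, 0, -27, 0], [0, 12, 0, -32, 0], [0, 16, 0, -38, 0], [0, 20, 0, -42, 0], [0, 22, 0, -44, 0], [0, 22, 0, -44, 0]]])

```text
time_s: 7.62
eef_pos: [0.5864, -0.0887, 0.1573]
eef_rot: [0.0, 0.656, 0.755, 0.0]
wrist_force: [1.2, -1.0, -2.3]
opening: 0.229
grasp_force: 60.6
```

Run:
```python
from m import *
th=np.radians(8); u=np.array([np.cos(th),np.sin(th)]); v=np.array([-np.sin(th),np.cos(th)]); st=np.array([.5574,.1197])
print("TCP in stand",(p[:2]-st)@u,(p[:2]-st)@v)
for n in("top","side"):
    im,d=camera(n); cv2.imwrite(f"pics/tilt_{n}.png",im)
    H,S,V=cv2.split(cv2.cvtColor(im,cv2.COLOR_BGR2HSV)); P=cloud(n,d,(S<50)&(V>140)); W=P[:,:2]-st
    x,y=W@u,W@v; k=(abs(x)<.075)&(y>-.14)&(y<.03)&(P[:,2]>.072)&(P[:,2]<.2)
    if k.sum()>10: A=np.c_[x[k],y[k],np.ones(k.sum())]; c=np.linalg.lstsq(A,P[k,2],rcond=None)[0]; print(n,k.sum(),"slopes",c.round(3),"y",np.percentile(y[k],[2,98]),"x",np.percentile(x[k],[2,98]),"z",np.percentile(P[k,2],[2,98]))
a=cv2.resize(im[120:290,170:340],None,fx=3,fy=3); cv2.imwrite("pics/tilt.png",a)
```

```text
7.6167 [ 0.5864 -0.0887  0.1573] toolx [-1.393e-01  9.903e-01 -3.000e-04] op 0.22905424019601373 gf 60.62464714050293
TCP in stand -0.0002882029969128975 -0.21045634671215552
top 1038 slopes [-0.004 -0.421  0.096] y [-0.1291285  -0.00204764] x [-0.05423298  0.04902193] z [0.07906171 0.15135144]
side 339 slopes [-0.043 -0.239  0.104] y [-0.1381345  -0.00340119] x [-0.05322006  0.0464915 ] z [0.08101215 0.15388927]
```

View pics/tilt.png

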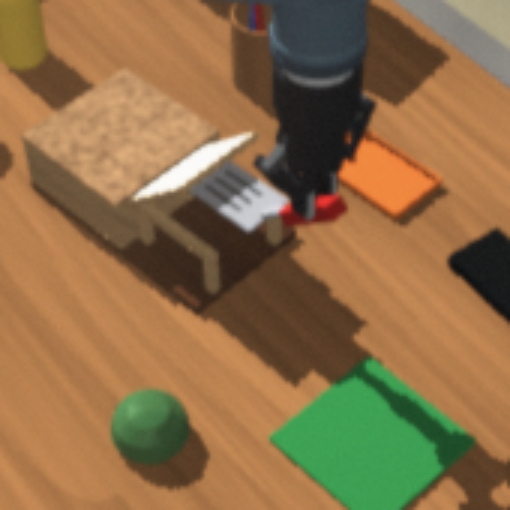

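Side view: coaster (crop (195,165)) tilted about 45° against the step, blade tip under it at (215,175). Continue turning it slowly.

Emit:
move_arm(series=[[[0, 5, 0, -3, 0], [0, 10, 0, -6, 0], [0, 15, 0, -9, 0], [0, 20, 0, -11, 0], [0, 25, 0, -12, 0], [0, 30, 0, -13, 0], [0, 35, 0, -14, 0], [0, 40, 0, -14, 0], [0, 44, 0, -15, 0], [0, 46, 0, -15, 0]]])

```text
time_s: 8.55
eef_pos: [0.5797, -0.043, 0.1717]
eef_rot: [-0.0, 0.656, 0.755, 0.0]
wrist_force: [-0.3, -0.3, -1.8]
opening: 0.235
grasp_force: 60.6
```

Emit:
move_arm(series=[[[0, 2, 0, 0, 0], [0, 4, 0, 0, 0], [0, 6, 0, 0, 0], [0, 8, 0, 0, 0], [0, 10, 0, 0, 0], [0, 12, 0, 0, 0], [0, 14, 0, 0, 0], [0, 17, 0, 0, 0], [0, 20, 0, 0, 0], [0, 23, 0, 0, 0]]])

```text
time_s: 9.38
eef_pos: [0.5765, -0.0207, 0.1716]
eef_rot: [-0.0, 0.656, 0.754, -0.0]
wrist_force: [0.6, 0.3, -1.7]
opening: 0.236
grasp_force: 60.6
```

Run:
```python
from m import *
im,d=camera("side")
a=cv2.resize(im[100:270,150:320],None,fx=3,fy=3); cv2.imwrite("pics/flip.png",a)
```

```text
9.3833 [ 0.5765 -0.0207  0.1716] toolx [-1.385e-01  9.904e-01  1.000e-04] op 0.23626930983218913 gf 60.59244990348816
```

View pics/flip.png

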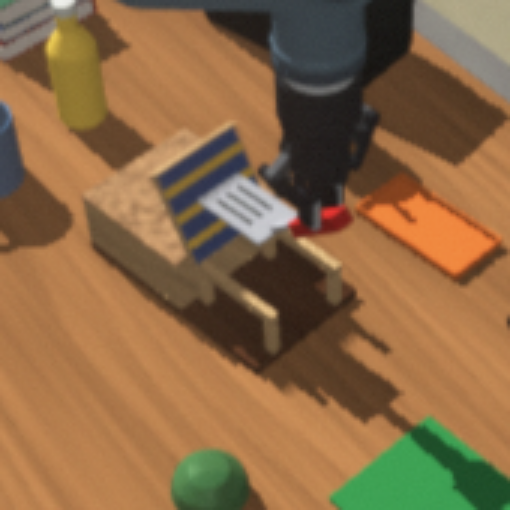

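The coaster stands about upright, blue face toward the blade (crop (205,195)). Push it over.

Emit:
move_arm(series=[[[0, 3, 0, 0, 0], [0, 6, 0, 0, 0], [0, 9, 0, 0, 0], [0, 12, 0, 0, 0], [0, 15, 0, 0, 0], [0, 18, 0, 0, 0], [0, 21, 0, 0, 0], [0, 24, 0, 0, 0], [0, 24, 0, 0, 0], [0, 24, 0, 0, 0]]])

```text
time_s: 10.27
eef_pos: [0.5733, 0.003, 0.1716]
eef_rot: [0.0, 0.656, 0.755, -0.0]
wrist_force: [-0.3, -0.2, -1.6]
opening: 0.233
grasp_force: 60.6
```

```bash
cat > chk.py <<'E'
from m import *
th=np.radians(8); u=np.array([np.cos(th),np.sin(th)]); v=np.array([-np.sin(th),np.cos(th)]); st=np.array([.5574,.1197])
for n in("side","top"):
    im,d=camera(n)
    for o in outline_of("coaster_center",n)[:1]:
        P=cloud(n,d,o["region"]); W=P[:,:2]-st; k=(abs(W@u)<.1)&(P[:,2]>.08); P=P[k]; x,y=W[k]@u,W[k]@v; A=np.c_[x,y,np.ones(len(x))]
        print(n,o["conf"],len(x),"slopes",np.linalg.lstsq(A,P[:,2],rcond=None)[0].round(3),"x",np.percentile(x,[2,98]),"y",np.percentile(y,[2,98]),"z",np.percentile(P[:,2],[2,50,98]))
    if n=="side": cv2.imwrite("pics/chk.png",cv2.resize(im[100:330,130:350],None,fx=2.5,fy=2.5))
E
python3 chk.py
```

```text
10.2667 [0.5733 0.003  0.1716] toolx [-1.389e-01  9.903e-01 -1.000e-04] op 0.23327295428040312 gf 60.57559847831726Traceback (most recent call last):
  File "chk.py", line 7, in <module>
    print(n,o["conf"],len(x),"slopes",np.linalg.lstsq(A,P[:,2],rcond=None)[0].round(3),"x",np.percentile(x,[2,98]),"y",np.percentile(y,[2,98]),"z",np.percentile(P[:,2],[2,50,98]))
                                                                                           ~~~~~~~~~~~~~^^^^^^^^^^
    return _quantile_unchecked(
        a, q, axis, out, overwrite_input, method, keepdims, weights)
    return _ureduce(a,
                    func=_quantile_ureduce_func,
    ...<5 lines>...
                    overwrite_input=overwrite_input,
                    method=method)
    r = func(a, **kwargs)
    result = _quantile(arr,
                       quantiles=q,
    ...<2 lines>...
                       out=out,
                       weights=wgt)
    slices_having_nans = np.isnan(arr[-1, ...])
                                  ~~~^^^^^^^^^
IndexError: index -1 is out of bounds for axis 0 with size 0
```

```bash
cat > chk.py <<'E'
from m import *
th=np.radians(8); u=np.array([np.cos(th),np.sin(th)]); v=np.array([-np.sin(th),np.cos(th)]); st=np.array([.5574,.1197])
for n in("side","top"):
    im,d=camera(n); H,S,V=cv2.split(cv2.cvtColor(im,cv2.COLOR_BGR2HSV))
    P=cloud(n,d,(H>100)&(H<135)&(S>70)); W=P[:,:2]-st; x,y=W@u,W@v; k=(abs(x)<.09)&(y>-.08)&(y<.2)&(P[:,2]>.06)&(P[:,2]<.14); x,y,P=x[k],y[k],P[k]
    if len(x)>10: print(n,len(x),"slopes",np.linalg.lstsq(np.c_[x,y,np.ones(len(x))],P[:,2],rcond=None)[0].round(3),"x",np.percentile(x,[2,98]).round(3),"y",np.percentile(y,[2,98]).round(3),"z",np.percentile(P[:,2],[2,50,98]).round(3))
    if n=="side": cv2.imwrite("pics/chk.png",cv2.resize(im[100:330,130:350],None,fx=2.5,fy=2.5))
E
python3 chk.py
```

```text
10.3667 [0.5733 0.0027 0.1716] toolx [-1.386e-01  9.904e-01 -1.000e-04] op 0.23152110312348412 gf 60.57853817939758
side 215 slopes [-0.004 -0.004  0.094] x [-0.053  0.035] y [-0.018  0.081] z [0.089 0.093 0.098]
top 358 slopes [0.002 0.006 0.091] x [-0.052  0.045] y [-0.01   0.083] z [0.084 0.091 0.097]
```

View pics/chk.png

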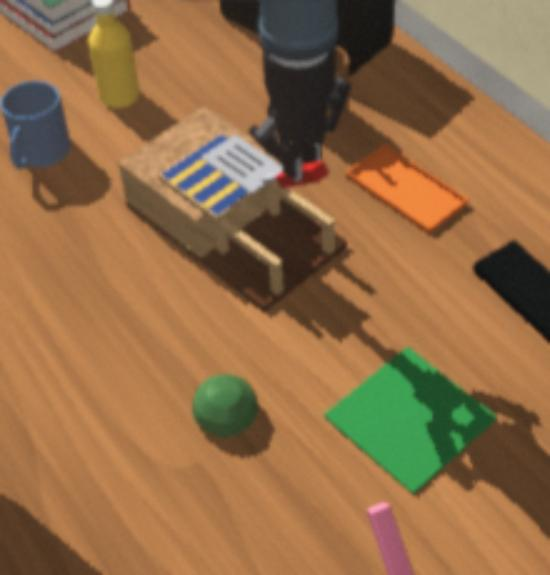

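Coaster lies flat, blue/yellow side up on the pad (crop (215,175)). Take the spatula back to the mat.

Emit:
move_arm(series=[[[0, -10, 0, 0, 0], [0, -30, 0, 0, 0], [0, -58, 0, 0, 0], [0, -88, 0, 0, 0], [0, -120, -10, 0, 0], [0, -152, -20, 0, 0], [0, -184, -30, 0, 0], [0, -216, -40, 0, 0], [0, -240, -44, 0, 0], [0, -250, -46, 0, 0]]])

```text
time_s: 11.3
eef_pos: [0.5616, -0.2559, 0.1717]
eef_rot: [0.001, 0.658, 0.753, -0.001]
wrist_force: [0.5, -0.0, -1.0]
opening: 0.231
grasp_force: 60.5
```

Emit:
move_arm(series=[[[0, -10, -2, 5, 0], [0, -24, -4, 15, 0], [0, -40, -6, 27, 0], [0, -56, -9, 40, 0], [0, -70, -11, 55, 0], [0, -78, -12, 70, 0], [0, -81, -12, 85, 0], [0, -81, -12, 98, 0], [0, -81, -12, 107, 0], [0, -81, -12, 110, 0]]])

```text
time_s: 12.13
eef_pos: [0.5608, -0.3311, 0.0589]
eef_rot: [-0.002, 0.656, 0.755, 0.0]
wrist_force: [-0.9, 0.4, -2.1]
opening: 0.231
grasp_force: 60.5
```

```bash
cat > sp.py <<'E'
from m import *
for n in("top","side"):
    im,d=camera(n); H,S,V=cv2.split(cv2.cvtColor(im,cv2.COLOR_BGR2HSV)); P=cloud(n,d,(S<60)&(V>110))
    k=(abs(P[:,0]-.547)<.08)&(abs(P[:,1]+.231)<.068)&(P[:,2]<.06); L=((P-p)@R)[k]
    if len(L)>10: print(n,len(L),np.linalg.lstsq(np.c_[L[:,:2],np.ones(len(L))],L[:,2],rcond=None)[0].round(4),"ctr",((P[k].min(0)+P[k].max(0))/2).round(3),"z",np.percentile(P[k,2],[5,50,95]).round(4))
    cv2.imwrite(f"pics/sp_{n}.png",im)
E
python3 sp.py
```

```text
12.1333 [ 0.5608 -0.3311  0.0589] toolx [-0.1395  0.9902  0.0031] op 0.23123352331489647 gf 60.48473238945007
top 551 [ 0.0285 -0.0719  0.0299] ctr [ 0.544 -0.236  0.027] z [0.0085 0.0268 0.0384]
side 577 [ 0.0849 -0.0681  0.0214] ctr [ 0.544 -0.238  0.03 ] z [0.0239 0.0291 0.0368]
```

Emit:
move_arm(series=[[[0, 0, 0, 7, 0], [0, 0, 0, 12, 0], [0, 0, 0, 15, 0], [0, 0, 0, 17, 0], [0, 0, 0, 18, 0], [0, 0, 0, 18, 0], [0.4, 0, 0, 18, 0], [0.6, 0, 0, 18, 0], [0.6, 0, 0, 18, 0], [0.6, 0, 0, 18, 0]]])

```text
time_s: 13.07
eef_pos: [0.562, -0.3333, 0.0441]
eef_rot: [0.0, 0.656, 0.754, 0.0]
wrist_force: [0.2, -0.2, -1.0]
opening: 0.599
grasp_force: 0.0
```

Emit:
move_arm(series=[[[0.6, 0, 0, -8, 0], [0.6, 0, 0, -20, 0], [0.6, 0, 0, -35, 0], [0.6, 0, 0, -55, 0], [0.6, 0, 0, -80, 0], [0.6, 0, 0, -105, 0], [0.6, 0, 0, -125, 0], [0.6, 0, 0, -140, 0], [0.6, 0, 0, -140, 0], [0.6, 0, 0, -140, 0]]])

```text
time_s: 13.9
eef_pos: [0.5624, -0.3336, 0.1856]
eef_rot: [0.002, 0.656, 0.755, -0.0]
wrist_force: [-0.8, -0.5, -0.6]
opening: 0.597
grasp_force: 0.0
```

```bash
python3 sp.py; python3 chk.py; python3 -c "
import cv2,numpy as np
a=cv2.imread('pics/sp_side.png')[130:330,160:400]; cv2.imwrite('pics/final.png',cv2.resize(a,None,fx=2.5,fy=2.5))"
```

```text
13.9 [ 0.5624 -0.3336  0.1856] toolx [-0.1386  0.9903 -0.0027] op 0.5974420210504323 gf 0.0
top 541 [ 0.0689 -0.0103  0.1678] ctr [ 0.544 -0.238  0.022] z [0.0033 0.0095 0.0224]
side 581 [ 0.0494 -0.0128  0.1679] ctr [ 0.546 -0.239  0.02 ] z [0.0081 0.0117 0.0188]
14.0 [ 0.5612 -0.3326  0.1827] toolx [-0.1386  0.9904  0.001 ] op 0.6011586729118983 gf 0.0
side 351 slopes [-0.004 -0.005  0.093] x [-0.051  0.045] y [-0.017  0.08 ] z [0.088 0.093 0.097]
top 553 slopes [0.    0.001 0.091] x [-0.052  0.044] y [-0.015  0.083] z [0.085 0.091 0.098]
```

View pics/final.png

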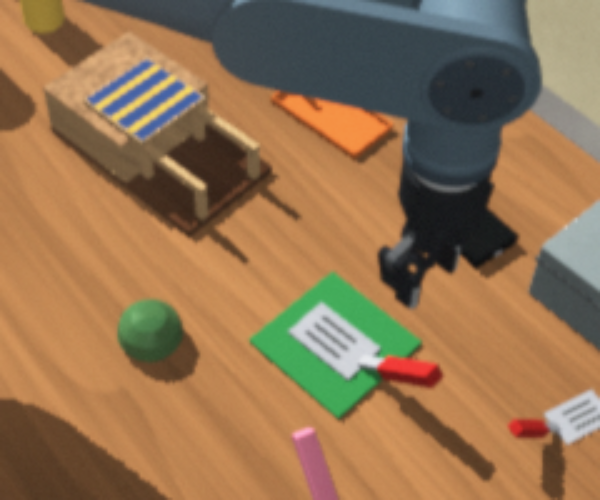

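The coaster lies blue side up on the pad (crop (147,98)), and the spatula stands flat on its mat (335,340), released with the gripper clear. Handing in.

```bash
python3 -c "
from bench import order
print(order.hand_in())"
```

```text
the job is handed in; nothing more can be done
None
```

I flipped the coaster so it lies flat, blue side up, on the cork pad, set the spatula back flat near the middle of its mat and let go, then handed the job in at about 14 s; the verdict was not shown.

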